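Roll-test two cut bars and scrap the bent one

ROBOT

A 6-joint arm with a two-finger parallel gripper is mounted at the origin on the work surface. World frame = base frame: x ahead of the robot, y to its left, z up, the work surface at z = 0. Lengths are in mm, angles in rad, forces in N, time in s.
With the tool pointing down it reaches from about 350 to 975 mm from the base axis. Payload 7.1 kg.
Tool frame: the origin (TCP) lies at the very end of the fingers, on their centre line; the grasp point (between the pads) lies 19 mm behind it; y points along the fingers, z is the direction in which the jaws open and shut, and the axes are right-handed (so a half turn about y gives the same grasp; the last joint's range is limited). The gripper opens to 88 mm and grips with 3 to 60 N. Pads are 20 mm wide; open, the fingers measure 115 mm over their backs; the gripper's body (75 mm by 178 mm) begins 61 mm behind the grasp point.
Start: joints at [-1.159, 0.423, 1.63, -0, 1.089, -0.019], TCP at [261.013, -567.87, 222.675] pointing down, gripper open.
Joint ranges: [-3, 3], [-0.9, 2.11], [0.09, 2.58], [-1.31, 4.45], [0.11, 2.69], [-2.54, 2.54]. Speed limits (rad/s): [2.39, 2.39, 3.01, 3.14, 3.14, 3.14].

INTERFACE

Orientations are given as a rotation vector (axis times angle).
In Python, from workcell import ctrl gives the robot as it stands.
- The arm moves only by the shell command python3 -m jog 'ROWS'. ROWS is JSON, a list of rows, each a list of 3 entries, a list of its own where there are three numbers: the opening, from 0 (shut) to 1 (fully open), then the shift along the tool's x, y, z in cm, then the turn, a rotation vector about the tool's x, y, z in rad. In form: [[claw, [dx, dy, dz], [wx, wy, wz]], ...]. A call has 1 to 8 rows; each row is the pose to reach, as a shift and turn from the pose commanded when the call began, along the tool's axes at that moment; what a row does not reach only later rows make up. A row lasts 1/10 s, in which the tool goes at most 50 mm and 8.59 degrees, less where a joint would pass 70% of its speed; a pose out of reach is approached as far as the arm can. A call with a gripper value outside its range is refused whole. The fingers move at their own pace and stop on an object; the grip force is fixed at half the most. Time passes only in rows, so rows that repeat a pose let the fingers close. It gives the time, the measured TCP pose, the force and the opening at its end, in the units of the state.
- ctrl.get_obs(): the state, without advancing time (a new reading comes with each control period).
- ctrl.get_image(name): name is "scene" or "side" or "wrist"; returns a dict with "color" (384x512x3 uint8, red, green, blue), "z_map" (384x512 float32, mm along the optical axis (not along the pixel's ray), 0 where there is no reading), "fx", "fy", "cx", "cy" (pixels), "pose" (4x4, takes a point from camera to world coordinates). Camera axes: x right, y down, z forward; pixel columns grow to the right and rows downward; lengths in mm; the calibration is good to about 2 mm. A picture is of the moment at which its call begins.
- ctrl.close_job(): hands the job in, once; it reports no verdict.
The state is a dict: "t": time; "qpos": joint angles; "qvel": joint speeds; "joint_torque": joint torques, N m; "ee_pos": TCP position; "orientation": TCP orientation; "ft_force": force on the tool from outside, world axes, zero at the start; "moment": the same for the moment, N m; "width": finger opening in mm.
Only numpy, scipy, OpenCV 4.12 (cv2) and the standard library are available. Lean on these libraries where they do the work, as an engineer would, in place of code of your own. Each camera call takes 0.05 s, during which the arm holds its last target.

TASK

Two cut round bars lie on the flat grey plate and one of them is bent. Take the rolling board by its wooden handle, lay it on top of the bar that is left of the yellow line (seen from the robot) and, keeping a light pressure only, never pressing hard, roll that bar along the plate for at least half a turn under the board; then do the same with the bar right of the line. Set the board flat on the bench, put the bar that lifted the board as it rolled into the green scrap tray and leave the one that ran true lying on the plate; do not push the two square tube offcuts beside the plate about.

Things in the scene. Friction and masses are not known exactly. Their poses are not given: they have to be found in the camera images.
- plate_top (a point): centre of the top face of the grey plate, fixed, 260 mm (its x, away from the robot) x 320 mm (y, to the left), 24 mm thick on levelling feet, top 26 to 36 mm above the bench (differs each time), z up. Lips 4 mm high, 8 mm wide along its near and far edges. A yellow line along x through the centre parts left (y > 0) from right. No bar may be pressed on it with more than 30 N
- bar_p_mid (a point): centre (half-way along, half-way up) of one of two bright steel round bars that look alike, 24 mm across, 130 mm long, 0.4 kg, lying on the plate either side of the yellow line. Its own y runs along it (within 0.15 rad of the plate's y), its z is up at the start and turns as it rolls. One of the two bars, not told by name or place, is bowed: its middle is 3 mm out of line, sideways at the start
- bar_q_mid (a point): the same point and axes of the other of the two bars, same size. Rolled under the board, the bowed bar lifts the board 3 mm, highest after a quarter turn from the start and level again after a half turn; the straight one keeps it level. Contact is stiff, about 20 N per mm: hold the force, not the height
- board_grip (a point): grip point of the loose rolling board, 36 mm above its flat underside, on its axis. Aluminium plate 80 mm (its x) x 120 mm (its y), 10 mm thick, under a wooden handle rib along y: 26 mm wide (x), 90 mm long, top 55 mm above the underside; 0.35 kg. Starts on the bench beside the plate. Moved along its x on a bar, it rolls the bar half as far as it moves (half a turn: bar 38 mm, board 75 mm)
- tray: green open scrap tray, fixed, origin at the centre of its underside on the bench; 120 mm (its x) x 180 mm (its y) outside, 40 mm high, walls and floor 5 mm; empty
- tube_b: square steel tube offcut 25 x 25 x 120 mm, lying on the bench left of the plate's far corner; to be left alone; origin at the centre of its underside
- tube_c: square steel tube offcut 40 x 40 x 70 mm, lying on the bench right of the plate's far corner; to be left alone; origin at the centre of its underside
There are look-alikes about, which are no part of the job. What is shaped like the part that bears bar_q_mid but blue or turquoise is not meant.

How it is judged:
By the outcome, as a careful person would: the job done as asked, in the order asked, and still so for the second after the job is handed in, with the robot touching nothing.
It also fails if it takes over 72 s, if anything falls off the work surface, if the arm or the gripper's body presses on something with over 40 N, if the wrist force passes 120 N, or if a joint passes its speed limit or range.

## Working session

There is one attempt and no reset: what is moved stays moved. The work goes in short steps, Python scripts to look and compute and a shell command to move; the robot and the scene stay as the last step left them, time stands still between calls to the robot, and variables do not carry over. Pictures are saved under pics/ and viewed, and the job is handed in when it is done.

```bash
ls; mkdir -p pics; python3 - <<'E'
from workcell import ctrl
import cv2,pickle,numpy as np
print(ctrl.get_obs())
for n in ["scene","side","wrist"]:
    im=ctrl.get_image(n); pickle.dump(im,open(f"im0_{n}.pkl","wb"))
    cv2.imwrite(f"pics/0_{n}.png",im["color"][:,:,::-1])
    print(n,im["fx"],im["cx"],im["cy"],np.round(im["pose"],3).tolist())
E
```

```text
pics
{'t': 0.0, 'qpos': array([-1.15904756e+00,  4.23821923e-01,  1.63072587e+00,  1.56969293e-05,
        1.08862182e+00, -1.90044689e-02]), 'qvel': array([ 0.00155181, -0.00046855,  0.00085152,  0.00047375,  0.00025802,
        0.00171439]), 'joint_torque': array([ 2.05949964e-04, -5.44625652e+01, -2.73658794e+01,  6.42834837e-02,
        2.29218788e-02, -1.63482678e-04]), 'ee_pos': array([ 260.7621861 , -567.35849146,  221.89943604]), 'orientation': array([-0.43420621,  1.98500579, -1.98186007]), 'ft_force': array([-0.20615591,  1.01068413,  0.37478971]), 'moment': array([ 0.03288397, -0.02337179, -0.02103938]), 'width': 87.86745578662219}
scene 359.09591844965405 257.2780371159445 191.18821845076198 [[-0.639, 0.556, -0.532, 1018.216], [0.77, 0.455, -0.448, 479.516], [-0.007, -0.695, -0.719, 822.417], [0.0, 0.0, 0.0, 1.0]]
side 487.27917052196113 264.1497159386944 184.08279953197547 [[-0.945, -0.215, 0.247, 170.891], [-0.327, 0.62, -0.713, 934.974], [0.001, -0.755, -0.656, 915.359], [0.0, 0.0, 0.0, 1.0]]
wrist 275.9964956497174 256.80710697629866 192.60089609393046 [[0.418, -0.88, -0.228, 323.216], [-0.909, -0.405, -0.103, -539.487], [-0.002, 0.25, -0.968, 383.881], [0.0, 0.0, 0.0, 1.0]]
```

View pics/0_scene.png

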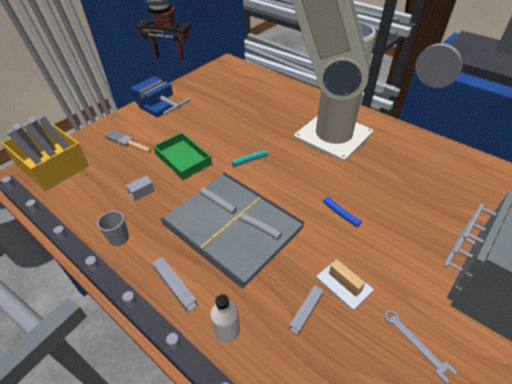

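View pics/0_side.png

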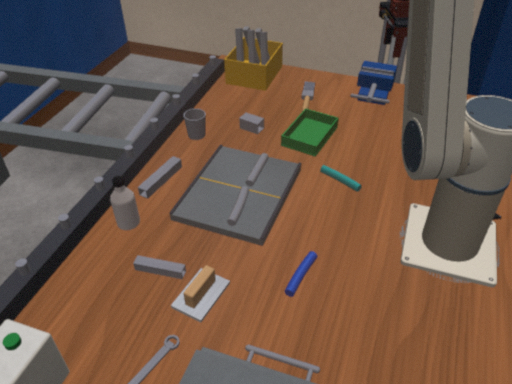

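View pics/0_wrist.png

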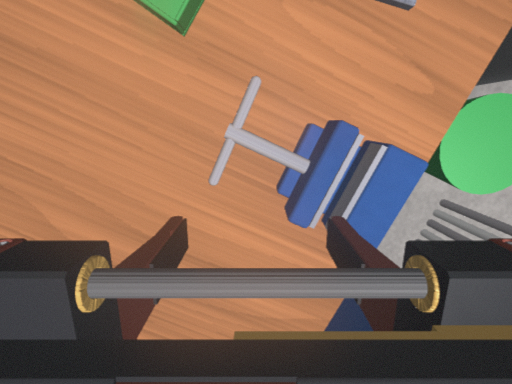

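```bash
cat > h.py <<'E'
import numpy as np,cv2,pickle
def load(n,k=0): return pickle.load(open(f"im{k}_{n}.pkl","rb"))
def cloud(im):
    z=im["z_map"].astype(float); v,u=np.mgrid[:z.shape[0],:z.shape[1]]
    P=np.stack([(u-im["cx"])/im["fx"]*z,(v-im["cy"])/im["fy"]*z,z],-1)
    W=P@im["pose"][:3,:3].T+im["pose"][:3,3]; W[z<=0]=np.nan
    return W
def ray(im,u,v,h):
    d=im["pose"][:3,:3]@np.array([(u-im["cx"])/im["fx"],(v-im["cy"])/im["fy"],1]); o=im["pose"][:3,3]
    return o+d*(h-o[2])/d[2]
def rect(P):
    (c,s,a)=cv2.minAreaRect(P[:,:2].astype(np.float32)); return np.round(c,1),np.round(s,1),round(a,1)
def comps(mask,W,minn=25):
    n,l,st,ce=cv2.connectedComponentsWithStats(mask.astype(np.uint8))
    for i in range(1,n):
        if st[i,4]>=minn:
            P=W[l==i]; P=P[~np.isnan(P[:,0])]
            print("px",np.round(ce[i]),"n",st[i,4],"rect",*rect(P),"mean",np.round(P.mean(0),1),"z pct",np.round(np.percentile(P[:,2],[5,50,95]),1))
E
python3 - <<'E'
from h import *
for n in ["scene","side"]:
    im=load(n);W=cloud(im);z=W[...,2];x=W[...,0];y=W[...,1]
    print(n)
    ok=(x>250)&(x<950)&(abs(y)<520)
    b=ok&(z<8)&(z>-8)&(im["color"][...,0]>im["color"][...,2].astype(int)+40)
    print("bench z",np.median(z[b]), z[b].std())
    for c,v in [("plate region",(im["color"])),]:
        pass
    hsv=cv2.cvtColor(im["color"],cv2.COLOR_RGB2HSV)
    gray=(hsv[...,1]<70)
    print("low-sat z20-40");comps(ok&gray&(z>20)&(z<41),W,60)
    print("bars z>43");comps(ok&gray&(z>41)&(z<70),W)
    print("green");comps(ok&(hsv[...,0]>50)&(hsv[...,0]<75)&(hsv[...,1]>120),W)
    print("nongray z25-70");comps(ok&~gray&(z>44)&(z<70),W)
    print("gray low");comps(ok&gray&(z>4)&(z<20),W)
    print("yellow");comps(ok&(hsv[...,0]>18)&(hsv[...,0]<35)&(hsv[...,1]>80)&(z>20)&(z<45),W)
E
```

```text
scene
bench z -1.192398155684316 1.5868776332604897
low-sat z20-40
px [233. 228.] n 7410 rect [566.6   2.7] [321.8 261.2] 88.6 mean [579.6  16.8  25.8] z pct [22.9 25.5 29.6]
px [140. 186.] n 303 rect [ 646.8 -314.5] [46.  70.4] 80.3 mean [ 648.9 -308.8   35.3] z pct [22.8 37.5 40. ]
px [116. 305.] n 275 rect [ 931.1 -142.2] [  0.9 754.1] 0.1 mean [931.  -52.   32.2] z pct [22.5 33.8 40. ]
px [112. 225.] n 77 rect [ 794.7 -242.5] [12.3 42.8] 72.5 mean [ 794.8 -243.3   32.2] z pct [22.7 33.6 40.2]
px [118. 238.] n 95 rect [ 808.8 -197.3] [19.2 53.7] 69.0 mean [ 810.  -195.4   31. ] z pct [21.  31.6 39.5]
px [174. 282.] n 736 rect [801.  20.] [162.3  30.8] 80.4 mean [802.5  24.8  28.5] z pct [25.6 28.6 31.1]
px [306. 308.] n 528 rect [645.4 314.9] [121.   25.4] 5.7 mean [648.5 315.5  23.9] z pct [21.6 23.9 26. ]
px [227. 336.] n 95 rect [816.1 214.5] [18.3 54.3] 43.0 mean [816.7 219.   30.9] z pct [21.3 31.4 40.2]
bars z>43
px [176. 107.] n 48 rect [ 307.7 -515.4] [  9.1 112.4] 89.6 mean [ 308.8 -516.1   65.8] z pct [62.1 65.7 68.9]
px [218. 200.] n 255 rect [542.2 -74.2] [ 24.4 130.1]
[... 4378 characters left out ...]
n [562.8 162.7  13.3] z pct [ 6.5 13.2 19.3]
px [129. 225.] n 80 rect [788.3 219.3] [53.6 19.6] 37.0 mean [786.4 221.5  13. ] z pct [ 6.1 13.9 18.8]
px [159. 271.] n 196 rect [643.9 328.2] [121.8   7.7] 6.2 mean [641.8 328.   12.2] z pct [ 5.2 12.5 19. ]
px [202. 299.] n 956 rect [524.3 349.6] [121.8  81.6] 81.0 mean [515.7 363.6   8.7] z pct [ 5.4  8.5 12.9]
px [168. 346.] n 178 rect [537.4 491.7] [55.5 31.1] 62.5 mean [533.8 491.6   6.3] z pct [4.2 6.2 9. ]
yellow
px [219. 182.] n 66 rect [ 6.267e+02 -3.000e-01] [122.8  12.1] 0.3 mean [6.267e+02 2.000e-01 2.470e+01] z pct [21.9 24.8 28.2]
px [264. 193.] n 52 rect [492.1   3.8] [82.7 17. ] 6.2 mean [492.2   3.5  24.8] z pct [22.4 24.6 27.7]
```

```bash
python3 - <<'E'
from h import *
a=load("scene")["color"][150:320,120:400]; b=load("side")["color"][110:330,120:360]
a=cv2.resize(a,None,fx=2.5,fy=2.5,interpolation=3)
cv2.imwrite("pics/1_scene_crop.png",a[:,:,::-1]); cv2.imwrite("pics/1_side_crop.png",cv2.resize(b,None,fx=2.5,fy=2.5,interpolation=3)[:,:,::-1])
E
```

```text
(no output)
```

View pics/1_scene_crop.png

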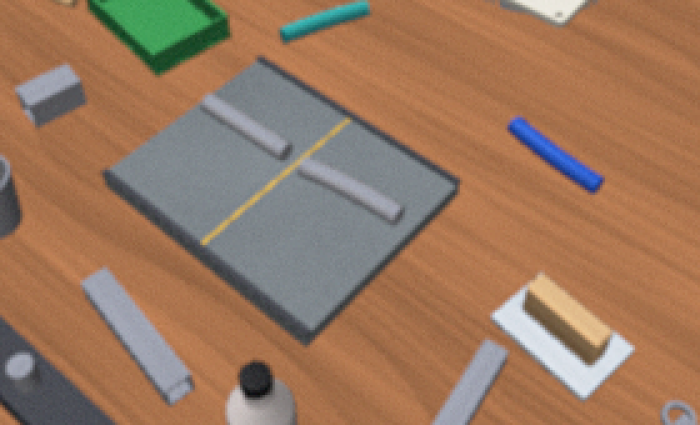

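```bash
cat > plan.py <<'E'
import sys,numpy as np
from scipy.spatial.transform import Rotation as Ro
from workcell import ctrl
def plan(x,y,z,a,full=True):
    o=ctrl.get_obs(); R=Ro.from_rotvec(o["orientation"]); p=np.array(o["ee_pos"])
    a=np.deg2rad(a); best=None
    for s in (1,-1):
        zz=s*np.array([np.cos(a),np.sin(a),0]); yy=np.array([0,0,-1.]); T=Ro.from_matrix(np.stack([np.cross(yy,zz),yy,zz],1))
        w=(R.inv()*T).as_rotvec()
        if best is None or np.linalg.norm(w)<np.linalg.norm(best): best=w
    d=R.inv().apply(np.array([x,y,z])-p)/10
    print("t",o["t"],"p",np.round(p,1),"q",np.round(o["qpos"],2),"F",np.round(o["ft_force"],1),"w",round(o["width"],1))
    zt=R.as_matrix()[:,2]; print("jaw yaw",round(np.degrees(np.arctan2(zt[1],zt[0])),2),"tilt",np.round(R.as_matrix()[2],4))
    print("shift cm",np.round(d,2).tolist(),"turn",np.round(best,3).tolist(),"rows>=",np.linalg.norm(d)/5,np.linalg.norm(best)/0.15)
if __name__=="__main__": plan(*map(float,sys.argv[1:5]))
E
python3 plan.py 525 349.5 120 -9.5
```

```text
t 0.15 p [ 260.8 -567.5  222.1] q [-1.16  0.42  1.63 -0.    1.09 -0.02] F [-0.5 -0.4 -0.1] w 88.0
jaw yaw -65.32 tilt [-0.     -1.     -0.0011]
shift cm [-62.3, 10.29, -72.28] turn [0.001, -0.974, -0.001] rows>= 19.194809481890605 6.494467162499138
```

Candidates: board is the white plate with the wooden handle (scene 345,283), and nothing else resembles it. The bars are the grey ones on the plate, (260,225) left and (218,200) right. I exclude the blue (342,212), the turquoise (250,158), the long grey offcut (174,282), tube_b (307,308) and tube_c (140,186). The crop confirms this choice: the grey bars lie on either side of the yellow line.

```bash
python3 -m jog '[[1,[-62.3,2,-72.3],[0,-0.974,0]],[1,[-62.3,2,-72.3],[0,-0.974,0]],[1,[-62.3,2,-72.3],[0,-0.974,0]],[1,[-62.3,2,-72.3],[0,-0.974,0]],[1,[-62.3,2,-72.3],[0,-0.974,0]],[1,[-62.3,2,-72.3],[0,-0.974,0]],[1,[-62.3,2,-72.3],[0,-0.974,0]],[1,[-62.3,2,-72.3],[0,-0.974,0]]]'; python3 plan.py 525 349.5 150 -9.5
```

```text
t: 0.95
ee_pos: [371.7, -181.7, 214.3]
orientation: [-1.127, 1.329, -1.329]
ft_force: [1.0, -1.1, -0.3]
width: 87.6
t 0.95 p [ 371.7 -181.7  214.3] q [-0.48  0.12  2.08  0.    0.94 -0.32] F [ 1.  -1.1 -0.3] w 87.6
jaw yaw -9.42 tilt [ 0.e+00 -1.e+00  3.e-04]
shift cm [-54.91, 6.43, 6.43] turn [-0.0, 0.001, 0.0] rows>= 11.132342830110636 0.009659487539959509
```

```bash
python3 -m jog '[[1,[-55,6.4,6.4],[0,0,0]],[1,[-55,6.4,6.4],[0,0,0]],[1,[-55,6.4,6.4],[0,0,0]],[1,[-55,6.4,6.4],[0,0,0]],[1,[-55,6.4,6.4],[0,0,0]],[1,[-55,6.4,6.4],[0,0,0]],[1,[-55,6.4,6.4],[0,0,0]],[1,[-55,6.4,6.4],[0,0,0]]]'; python3 plan.py 525 349.5 150 -9.5
```

```text
t: 1.75
ee_pos: [482.2, 200.3, 168.0]
orientation: [-1.127, 1.33, -1.33]
ft_force: [1.2, -0.7, 1.3]
width: 87.9
t 1.75 p [482.2 200.3 168. ] q [ 0.37  0.35  1.9  -0.    0.89  0.54] F [ 1.2 -0.7  1.3] w 87.9
jaw yaw -9.48 tilt [ 2.e-04 -1.e+00 -1.e-04]
shift cm [-15.42, 1.8, 1.76] turn [0.0, 0.0, 0.0] rows>= 3.1248882014763373 0.0022984856429578765
```

```bash
python3 -m jog '[[1,[-15.4,1.8,1.8],[0,0,0]],[1,[-15.4,1.8,1.8],[0,0,0]],[1,[-15.4,1.8,1.8],[0,0,0]],[1,[-15.4,1.8,1.8],[0,0,0]],[1,[-15.4,1.8,1.8],[0,0,0]]]'; python3 plan.py 525 349.5 17 -9.5
python3 - <<'E'
from workcell import ctrl
import cv2,pickle
for n in ["wrist","side"]:
    im=ctrl.get_image(n); pickle.dump(im,open(f"im1_{n}.pkl","wb")); cv2.imwrite(f"pics/2_{n}.png",im["color"][:,:,::-1])
from h import *
im=load("wrist",1);W=cloud(im);z=W[...,2];hsv=cv2.cvtColor(im["color"],cv2.COLOR_RGB2HSV)
comps((z>44)&(z<65),W); comps((z>6)&(z<14)&(hsv[...,1]<70),W)
E
```

```text
t: 2.25
ee_pos: [524.9, 347.9, 149.5]
orientation: [-1.129, 1.329, -1.329]
ft_force: [0.2, -0.3, 0.0]
width: 87.9
t 2.25 p [524.9 347.9 149.5] q [ 0.57  0.52  1.67 -0.    0.96  0.73] F [ 0.2 -0.3  0. ] w 87.9
jaw yaw -9.39 tilt [ 1.e-03 -1.e+00 -9.e-04]
shift cm [-0.18, 13.25, -0.01] turn [0.001, 0.002, 0.001] rows>= 2.649779843792158 0.015951768437518915
px [ 8. 29.] n 320 rect [339.2 527.4] [23.  16.3] 70.2 mean [338.7 524.7  48.3] z pct [44.4 48.7 51.4]
px [255. 190.] n 2381 rect [523.5 349.1] [88.6 25.9] 81.2 mean [524.2 351.3  54.4] z pct [52.  54.6 55.8]
px [243.  38.] n 1101 rect [533.6 496.5] [66.9 30.4] 80.6 mean [535.3 496.1   7.2] z pct [6.2 7.1 8.6]
px [255. 176.] n 5078 rect [523.6 348.2] [119.8  80.1] 80.9 mean [525.  355.6   9.8] z pct [ 8.7  9.8 11. ]
px [365. 184.] n 240 rect [643.4 327.4] [119.1   1.8] 6.2 mean [644.6 327.5  10.2] z pct [ 6.9 10.3 13.6]
px [289. 321.] n 658 rect [536.1 163. ] [  2.9 189.2] 88.6 mean [536.8 163.   10.1] z pct [ 6.5 10.  13.7]
```

View pics/2_wrist.png

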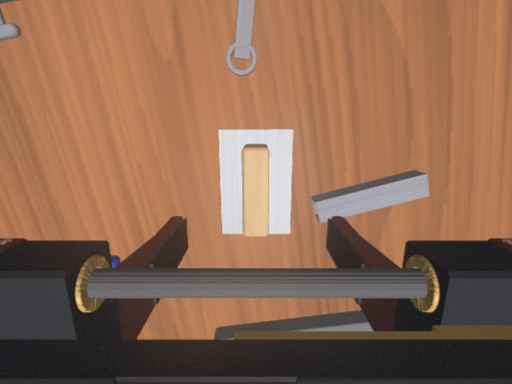

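```bash
python3 -m jog '[[1,[-0.05,10,-0.1],[0,0,0]],[1,[-0.05,10,-0.1],[0,0,0]],[1,[-0.05,12,-0.1],[0,0,0]],[1,[-0.05,13.2,-0.1],[0,0,0]],[1,[-0.05,13.2,-0.1],[0,0,0]],[0.5,[-0.05,13.2,-0.1],[0,0,0]],[0,[-0.05,13.2,-0.1],[0,0,0]],[0,[-0.05,13.2,-0.1],[0,0,0]]]';python3 -m jog '[[0,[0,0,0],[0,0,0]],[0,[0,0,0],[0,0,0]],[0,[0,0,0],[0,0,0]],[0,[0,0,0],[0,0,0]]]'; python3 plan.py 525 349.5 17 -9.5
```

```text
t: 3.15
ee_pos: [525.4, 348.1, 20.0]
orientation: [-1.123, 1.33, -1.33]
ft_force: [0.4, 0.1, 0.2]
width: 67.1
t: 3.55
ee_pos: [524.5, 347.7, 18.4]
orientation: [-1.126, 1.33, -1.33]
ft_force: [0.9, 0.0, -0.3]
width: 35.0
t 3.55 p [524.5 347.7  18.4] q [0.57 0.7  1.71 0.   0.73 0.73] F [ 0.9  0.  -0.3] w 35.0
jaw yaw -9.51 tilt [-0. -1.  0.]
shift cm [-0.18, 0.14, 0.02] turn [-0.0, -0.0, -0.0] rows>= 0.046608918138064476 0.0006890054230836507
```

```bash
python3 -m jog '[[0,[0,0.1,0],[0,0,0]],[0,[0,0.1,0],[0,0,0]],[0,[0,0.1,0],[0,0,0]],[0,[0,0.1,0],[0,0,0]]]'; python3 plan.py 525 349.5 17 -9.5; python3 -m jog '[[0,[0,-1,0],[0,0,0]],[0,[0,-4,0],[0,0,0]],[0,[0,-8,0],[0,0,0]],[0,[0,-12,0],[0,0,0]],[0,[0,-12,0],[0,0,0]],[0,[0,-12,0],[0,0,0]],[0,[0,-12,0],[0,0,0]]]'; python3 plan.py 513 80 110 5
```

```text
t: 3.95
ee_pos: [524.4, 347.7, 17.2]
orientation: [-1.126, 1.331, -1.33]
ft_force: [0.5, 1.0, -1.1]
width: 25.7
t 3.95 p [524.4 347.7  17.2] q [0.57 0.71 1.71 0.   0.73 0.73] F [ 0.5  1.  -1.1] w 25.7
jaw yaw -9.51 tilt [ 1.e-04 -1.e+00 -2.e-04]
shift cm [-0.19, 0.02, 0.03] turn [0.0, -0.0, 0.0] rows>= 0.03838315915920086 0.0017531785982775254
t: 4.65
ee_pos: [523.4, 346.9, 136.0]
orientation: [-1.129, 1.331, -1.331]
ft_force: [-0.7, -0.9, -3.5]
width: 25.5
t 4.65 p [523.4 346.9 136. ] q [ 0.57  0.53  1.68 -0.    0.93  0.73] F [-0.7 -0.9 -3.5] w 25.5
jaw yaw -9.51 tilt [ 0.0019 -1.     -0.002 ]
shift cm [26.49, 2.64, 3.39] turn [0.002, -0.253, 0.002] rows>= 5.367084478693492 1.6882709308648025
```

```bash
python3 -m jog '[[0,[26.6,2.6,3.4],[0,-0.256,0]],[0,[26.6,2.6,3.4],[0,-0.256,0]],[0,[26.6,2.6,3.4],[0,-0.256,0]],[0,[26.6,2.6,3.4],[0,-0.256,0]],[0,[26.6,2.6,3.4],[0,-0.256,0]],[0,[26.6,2.6,3.4],[0,-0.256,0]],[0,[26.6,2.6,3.4],[0,-0.256,0]],[0,[26.6,2.6,3.4],[0,-0.256,0]]]'; python3 plan.py 514 80.5 76 5.3
```

```text
t: 5.45
ee_pos: [513.3, 79.4, 110.2]
orientation: [-1.252, 1.145, -1.143]
ft_force: [-0.0, -0.1, -3.0]
width: 25.8
t 5.45 p [513.3  79.4 110.2] q [0.13 0.44 1.94 0.   0.77 0.04] F [-0.  -0.1 -3. ] w 25.8
jaw yaw 5.07 tilt [-1.0e-04 -1.0e+00 -2.4e-03]
shift cm [-0.1, 3.42, 0.08] turn [0.002, -0.004, -0.0] rows>= 0.6842730266354232 0.030693252889882398
```

Check bar vs. board geometry with a fresh look.

```bash
python3 -m jog '[[0,[-0.1,3.2,0],[0,0,0]],[0,[-0.1,3.2,0],[0,0,0]],[0,[-0.1,3.2,0],[0,0,0]]]'; python3 plan.py 514 80.5 70 5.3
python3 - <<'E'
from workcell import ctrl
import cv2,pickle
from h import *
im=ctrl.get_image("side"); pickle.dump(im,open(f"im2_side.pkl","wb"))
W=cloud(im);z=W[...,2];hsv=cv2.cvtColor(im["color"],cv2.COLOR_RGB2HSV)
c=im["color"][110:290,150:350]; cv2.imwrite("pics/3_side.png",cv2.resize(c,None,fx=3.5,fy=3.2,interpolation=3)[:,:,::-1])
E
```

```text
t: 5.75
ee_pos: [513.2, 81.7, 78.8]
orientation: [-1.253, 1.143, -1.14]
ft_force: [0.2, 0.9, -2.4]
width: 26.0
t 5.75 p [513.2  81.7  78.8] q [0.13 0.49 1.95 0.   0.71 0.04] F [ 0.2  0.9 -2.4] w 26.0
jaw yaw 5.25 tilt [ 0.     -1.     -0.0025]
shift cm [0.12, 0.88, 0.07] turn [0.003, -0.001, 0.0] rows>= 0.17914929534074053 0.017908949672596337
```

View pics/3_side.png

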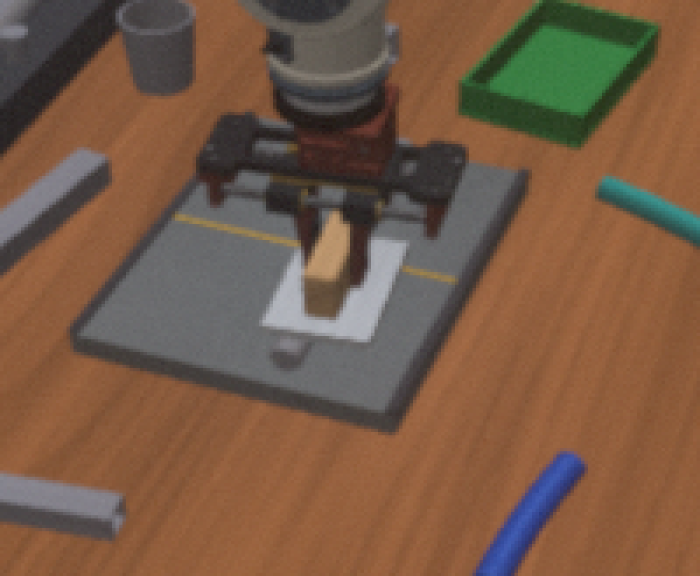

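```bash
python3 -m jog '[[0,[0,0.7,0.05],[0,0,0]],[0,[0,0.7,0.05],[0,0,0]],[0,[0,0.7,0.05],[0,0,0]]]'; for i in 1; do python3 -m jog '[[0,[0,0.1,0],[0,0,0]],[0,[0,0.1,0],[0,0,0]]]'; done; python3 -m jog '[[0,[0,0.1,0],[0,0,0]],[0,[0,0.1,0],[0,0,0]]]'
```

```text
t: 6.1
ee_pos: [514.7, 80.9, 72.7]
orientation: [-1.25, 1.142, -1.143]
ft_force: [-0.5, 0.3, -3.4]
width: 25.9
t: 6.3
ee_pos: [514.6, 80.7, 71.5]
orientation: [-1.25, 1.143, -1.143]
ft_force: [0.2, -0.1, -3.8]
width: 26.1
t: 6.5
ee_pos: [514.5, 80.7, 70.3]
orientation: [-1.25, 1.143, -1.143]
ft_force: [1.0, 1.1, -3.1]
width: 25.9
```

```bash
python3 -m jog '[[0,[0,0.08,0],[0,0,0]],[0,[0,0.08,0],[0,0,0]]]'; python3 -m jog '[[0,[0,0.05,0],[0,0,0]],[0,[0,0.05,0],[0,0,0]]]'; python3 plan.py 514 80.5 70 5.3
```

```text
t: 6.7
ee_pos: [514.4, 80.7, 69.5]
orientation: [-1.251, 1.143, -1.143]
ft_force: [0.1, 0.8, -3.9]
width: 25.8
t: 6.9
ee_pos: [514.5, 80.7, 69.0]
orientation: [-1.25, 1.143, -1.143]
ft_force: [0.0, -0.5, -1.5]
width: 25.7
t 6.9 p [514.5  80.7  69. ] q [0.13 0.51 1.95 0.   0.68 0.04] F [ 0.  -0.5 -1.5] w 25.7
jaw yaw 5.15 tilt [-0.e+00 -1.e+00 -1.e-04]
shift cm [0.02, -0.1, -0.05] turn [0.0, -0.003, -0.0] rows>= 0.02241141076167848 0.01690927217745743
```

```bash
python3 -m jog '[[0,[0,0.03,0],[0,0,0]],[0,[0,0.03,0],[0,0,0]]]'; python3 -m jog '[[0,[0,0.0,0],[0,0,0]]]'
```

```text
t: 7.1
ee_pos: [514.5, 80.7, 68.7]
orientation: [-1.25, 1.143, -1.143]
ft_force: [0.9, 0.6, -3.2]
width: 26.0
t: 7.2
ee_pos: [514.5, 80.7, 68.8]
orientation: [-1.25, 1.143, -1.143]
ft_force: [-0.7, -0.2, -2.8]
width: 25.9
```

Noise of about 1 N, so contact is only just starting.

```bash
python3 -m jog '[[0,[0,0.04,0],[0,0,0]],[0,[0,0.04,0],[0,0,0]]]'; python3 -m jog '[[0,[0,0.03,0],[0,0,0]],[0,[0,0.03,0],[0,0,0]]]'
```

```text
t: 7.4
ee_pos: [514.5, 80.7, 68.3]
orientation: [-1.25, 1.143, -1.143]
ft_force: [0.2, 0.1, -3.4]
width: 26.1
t: 7.6
ee_pos: [514.5, 80.7, 68.0]
orientation: [-1.25, 1.143, -1.143]
ft_force: [-0.4, -0.4, -2.6]
width: 26.2
```

```bash
python3 -m jog '[[0,[0,0.03,0],[0,0,0]],[0,[0,0.03,0],[0,0,0]]]'
```

```text
t: 7.8
ee_pos: [514.6, 80.7, 67.8]
orientation: [-1.25, 1.143, -1.143]
ft_force: [-0.2, -0.3, -3.1]
width: 25.6
```

```bash
python3 -m jog '[[0,[0,0.03,0],[0,0,0]],[0,[0,0.03,0],[0,0,0]]]'; python3 -m jog '[[0,[0,0.03,0],[0,0,0]],[0,[0,0.03,0],[0,0,0]]]'
```

```text
t: 8.0
ee_pos: [514.9, 80.8, 67.8]
orientation: [-1.25, 1.142, -1.143]
ft_force: [-0.8, 0.1, 1.6]
width: 25.8
t: 8.2
ee_pos: [515.1, 80.8, 67.8]
orientation: [-1.249, 1.142, -1.143]
ft_force: [-1.3, -0.3, 2.9]
width: 25.8
```

```bash
python3 -m jog '[[0,[0,0.03,0],[0,0,0]],[0,[0,0.03,0],[0,0,0]]]'; python3 -m jog '[[0,[0,0.03,0],[0,0,0]],[0,[0,0.03,0],[0,0,0]]]'
```

```text
t: 8.4
ee_pos: [515.4, 80.8, 67.7]
orientation: [-1.249, 1.141, -1.143]
ft_force: [-1.2, -0.9, 9.0]
width: 25.8
t: 8.6
ee_pos: [515.6, 80.9, 67.7]
orientation: [-1.249, 1.141, -1.144]
ft_force: [-2.1, -0.9, 10.4]
width: 25.8
```

```bash
python3 -m jog '[[0,[0,-0.02,0.3],[0,0,0]],[0,[0,-0.02,0.4],[0,0,0]]]'
```

```text
t: 8.8
ee_pos: [519.7, 81.2, 68.0]
orientation: [-1.249, 1.141, -1.144]
ft_force: [-3.2, -0.1, 13.7]
width: 25.5
```

```bash
python3 -m jog '[[0,[0,-0.06,0.2],[0,0,0]],[0,[0,-0.11,0.4],[0,0,0]],[0,[0,-0.11,0.4],[0,0,0]]]'
```

```text
t: 9.1
ee_pos: [523.2, 81.6, 68.5]
orientation: [-1.249, 1.142, -1.143]
ft_force: [-0.3, -0.8, 7.0]
width: 25.9
```

```bash
python3 -m jog '[[0,[0,-0.03,0.2],[0,0,0]],[0,[0,-0.05,0.4],[0,0,0]],[0,[0,-0.05,0.4],[0,0,0]]]'
```

```text
t: 9.4
ee_pos: [527.1, 81.9, 68.9]
orientation: [-1.249, 1.142, -1.143]
ft_force: [-0.4, 0.1, 5.9]
width: 25.8
```

```bash
python3 -m jog '[[0,[0,-0.02,0.2],[0,0,0]],[0,[0,-0.04,0.4],[0,0,0]],[0,[0,-0.04,0.4],[0,0,0]]]'
```

```text
t: 9.7
ee_pos: [531.1, 82.3, 69.3]
orientation: [-1.249, 1.142, -1.143]
ft_force: [-1.3, 0.1, 5.1]
width: 25.7
```

```bash
python3 -m jog '[[0,[0,-0.02,0.2],[0,0,0]],[0,[0,-0.035,0.4],[0,0,0]],[0,[0,-0.035,0.4],[0,0,0]]]'
```

```text
t: 10.0
ee_pos: [535.1, 82.7, 69.6]
orientation: [-1.249, 1.142, -1.143]
ft_force: [-1.2, 1.2, 5.9]
width: 25.9
```

```bash
python3 -m jog '[[0,[0,-0.015,0.2],[0,0,0]],[0,[0,-0.03,0.4],[0,0,0]],[0,[0,-0.03,0.4],[0,0,0]]]'
```

```text
t: 10.3
ee_pos: [539.1, 83.1, 69.9]
orientation: [-1.249, 1.142, -1.143]
ft_force: [0.1, 0.4, 6.1]
width: 25.9
```

```bash
python3 -m jog '[[0,[0,-0.01,0.2],[0,0,0]],[0,[0,-0.025,0.4],[0,0,0]],[0,[0,-0.025,0.4],[0,0,0]]]'
```

```text
t: 10.6
ee_pos: [543.0, 83.4, 70.1]
orientation: [-1.249, 1.142, -1.143]
ft_force: [-0.1, 0.3, 4.8]
width: 26.4
```

```bash
python3 -m jog '[[0,[0,-0.01,0.2],[0,0,0]],[0,[0,-0.015,0.4],[0,0,0]],[0,[0,-0.015,0.4],[0,0,0]]]'
```

```text
t: 10.9
ee_pos: [547.1, 83.8, 70.3]
orientation: [-1.249, 1.142, -1.143]
ft_force: [-0.2, 0.7, 6.0]
width: 25.6
```

```bash
python3 -m jog '[[0,[0,0,0.2],[0,0,0]],[0,[0,-0.005,0.4],[0,0,0]],[0,[0,-0.005,0.4],[0,0,0]]]'
```

```text
t: 11.2
ee_pos: [551.1, 84.2, 70.3]
orientation: [-1.249, 1.142, -1.143]
ft_force: [0.7, 0.3, 5.4]
width: 25.8
```

```bash
python3 -m jog '[[0,[0,0,0.2],[0,0,0]],[0,[0,0.005,0.4],[0,0,0]],[0,[0,0.005,0.4],[0,0,0]]]'
```

```text
t: 11.5
ee_pos: [555.3, 84.5, 70.4]
orientation: [-1.249, 1.141, -1.143]
ft_force: [-0.1, 1.1, 5.9]
width: 25.8
```

```bash
python3 -m jog '[[0,[0,0.005,0.2],[0,0,0]],[0,[0,0.01,0.4],[0,0,0]],[0,[0,0.01,0.4],[0,0,0]]]'
```

```text
t: 11.8
ee_pos: [559.4, 84.9, 70.4]
orientation: [-1.249, 1.141, -1.144]
ft_force: [1.0, 0.9, 6.0]
width: 25.9
```

```bash
python3 -m jog '[[0,[0,0.005,0.2],[0,0,0]],[0,[0,0.015,0.4],[0,0,0]],[0,[0,0.015,0.4],[0,0,0]]]'
```

```text
t: 12.1
ee_pos: [563.5, 85.3, 70.3]
orientation: [-1.248, 1.141, -1.144]
ft_force: [0.6, 1.3, 6.4]
width: 26.1
```

```bash
python3 -m jog '[[0,[0,0.01,0.2],[0,0,0]],[0,[0,0.023,0.4],[0,0,0]],[0,[0,0.023,0.4],[0,0,0]]]'
```

```text
t: 12.4
ee_pos: [567.6, 85.7, 70.1]
orientation: [-1.248, 1.141, -1.144]
ft_force: [1.1, 1.9, 6.8]
width: 25.9
```

```bash
python3 -m jog '[[0,[0,0.015,0.2],[0,0,0]],[0,[0,0.03,0.4],[0,0,0]],[0,[0,0.03,0.4],[0,0,0]]]'
```

```text
t: 12.7
ee_pos: [571.6, 86.1, 69.8]
orientation: [-1.248, 1.141, -1.144]
ft_force: [1.0, 1.0, 6.1]
width: 25.9
```

```bash
python3 -m jog '[[0,[0,0.015,0.2],[0,0,0]],[0,[0,0.035,0.4],[0,0,0]],[0,[0,0.035,0.4],[0,0,0]]]'
```

```text
t: 13.0
ee_pos: [575.8, 86.4, 69.6]
orientation: [-1.248, 1.141, -1.144]
ft_force: [1.6, 0.4, 5.8]
width: 25.9
```

```bash
python3 -m jog '[[0,[0,0.02,0.2],[0,0,0]],[0,[0,0.042,0.4],[0,0,0]],[0,[0,0.042,0.4],[0,0,0]]]'
```

```text
t: 13.3
ee_pos: [579.8, 86.8, 69.2]
orientation: [-1.248, 1.141, -1.144]
ft_force: [0.7, 2.1, 7.0]
width: 26.0
```

```bash
python3 -m jog '[[0,[0,0.022,0.2],[0,0,0]],[0,[0,0.046,0.4],[0,0,0]],[0,[0,0.046,0.4],[0,0,0]]]'
```

```text
t: 13.6
ee_pos: [583.9, 87.2, 68.8]
orientation: [-1.247, 1.14, -1.144]
ft_force: [2.1, 0.5, 7.6]
width: 25.7
```

```bash
python3 -m jog '[[0,[0,0.025,0.2],[0,0,0]],[0,[0,0.05,0.4],[0,0,0]],[0,[0,0.05,0.4],[0,0,0]]]'
```

```text
t: 13.9
ee_pos: [588.1, 87.6, 68.4]
orientation: [-1.247, 1.14, -1.144]
ft_force: [2.0, 2.0, 8.2]
width: 26.0
```

```bash
python3 -m jog '[[0,[0,0.02,0.2],[0,0,0]],[0,[0,0.04,0.4],[0,0,0]],[0,[0,0.04,0.4],[0,0,0]]]'
```

```text
t: 14.2
ee_pos: [592.0, 88.0, 68.0]
orientation: [-1.247, 1.14, -1.144]
ft_force: [2.0, 1.1, 8.1]
width: 25.8
```

```bash
python3 -m jog '[[0,[0,0,0.2],[0,0,0]],[0,[0,0,0.4],[0,0,0]],[0,[0,0,0.4],[0,0,0]]]'
```

```text
t: 14.5
ee_pos: [595.3, 88.3, 67.8]
orientation: [-1.248, 1.141, -1.143]
ft_force: [-0.0, 2.0, 8.0]
width: 25.9
```

```bash
python3 -m jog '[[0,[0,-0.02,0.2],[0,0,0]],[0,[0,-0.05,0.4],[0,0,0]],[0,[0,-0.05,0.4],[0,0,0]]]'
```

```text
t: 14.8
ee_pos: [598.5, 88.6, 67.9]
orientation: [-1.25, 1.143, -1.143]
ft_force: [-0.7, 1.3, 7.1]
width: 26.4
```

```bash
python3 -m jog '[[0,[0,-0.02,0.2],[0,0,0]],[0,[0,-0.04,0.3],[0,0,0]],[0,[0,-0.04,0.3],[0,0,0]]]'
```

```text
t: 15.1
ee_pos: [601.2, 88.8, 68.2]
orientation: [-1.25, 1.143, -1.143]
ft_force: [-0.9, 1.0, 6.1]
width: 25.6
```

```bash
python3 -m jog '[[0,[0,-0.05,0],[0,0,0]],[0,[0,-0.1,0],[0,0,0]],[0,[0,-0.15,0],[0,0,0]],[0,[0,-0.2,0],[0,0,0]],[0,[0,-0.4,0],[0,0,0]],[0,[0,-1.5,0],[0,0,0]],[0,[0,-3.5,0],[0,0,0]],[0,[0,-4,0],[0,0,0]]]'; python3 plan.py 519 -73 110 0
python3 - <<'E'
from workcell import ctrl
import cv2,pickle
from h import *
for n in ("scene","side"):
    im=ctrl.get_image(n); pickle.dump(im,open(f"im3_{n}.pkl","wb"))
    W=cloud(im);z=W[...,2];x=W[...,0];y=W[...,1];hsv=cv2.cvtColor(im["color"],cv2.COLOR_RGB2HSV)
    comps((abs(x-567)<110)&(abs(y)<155)&(hsv[...,1]<70)&(z>41)&(z<53),W)
    cv2.imwrite(f"pics/4_{n}.png",im["color"][:,:,::-1])
E
```

```text
t: 15.9
ee_pos: [602.6, 88.7, 110.3]
orientation: [-1.248, 1.14, -1.144]
ft_force: [0.7, 0.4, -2.1]
width: 26.1
t 15.9 p [602.6  88.7 110.3] q [0.13 0.54 1.74 0.   0.86 0.04] F [ 0.7  0.4 -2.1] w 26.1
jaw yaw 5.16 tilt [-1.0e-04 -1.0e+00  3.6e-03]
shift cm [15.36, -0.01, -9.78] turn [-0.004, 0.09, -0.0] rows>= 3.6417311780430275 0.6005594710891679
px [212. 195.] n 150 rect [542.3 -98.4] [79.1 22.6] 87.0 mean [543.9 -98.1  47.2] z pct [42.3 47.7 50.7]
px [268. 243.] n 63 rect [570.6 138.9] [22.1 21.9] 9.1 mean [572.9 140.   46.9] z pct [41.7 47.5 50.6]
px [257. 168.] n 232 rect [539.6 -73.9] [135.4  23.8] 89.6 mean [538.5 -69.3  46.5] z pct [41.9 46.5 50.4]
px [224. 203.] n 263 rect [575.4  87.9] [ 24.3 134.2] 5.9 mean [572.7  94.1  46.7] z pct [41.9 47.1 50.5]
```

View pics/4_side.png

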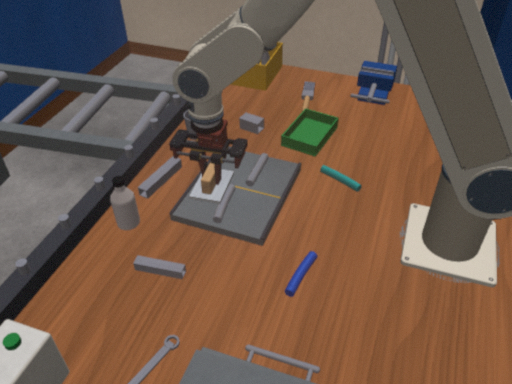

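```bash
python3 -m jog '[[0,[15.4,0,-9.7],[-0.003,0.09,0]],[0,[15.4,0,-9.7],[-0.003,0.09,0]],[0,[15.4,0,-9.7],[-0.003,0.09,0]],[0,[15.4,0,-9.7],[-0.003,0.09,0]],[0,[15.4,0,-9.7],[-0.003,0.09,0]],[0,[15.4,0,-9.7],[-0.003,0.09,0]]]'; python3 plan.py 520 -73 71 0
```

```text
t: 16.6
ee_pos: [518.1, -74.2, 107.5]
orientation: [-1.211, 1.213, -1.209]
ft_force: [0.4, -0.6, -3.2]
width: 26.0
t 16.6 p [518.1 -74.2 107.5] q [-0.16  0.45  1.93 -0.    0.77 -0.16] F [ 0.4 -0.6 -3.2] w 26.0
jaw yaw -0.12 tilt [-1.0e-04 -1.0e+00 -3.2e-03]
shift cm [-0.12, 3.65, 0.21] turn [0.003, -0.002, -0.0] rows>= 0.7323155980183287 0.025603316028111337
```

```bash
python3 -m jog '[[0,[-0.1,3.5,0.2],[0.003,0,0]],[0,[-0.1,3.5,0.2],[0.003,0,0]],[0,[-0.1,3.5,0.2],[0.003,0,0]],[0,[-0.1,3.5,0.2],[0.003,0,0]]]'; python3 plan.py 520 -73 69 0
```

```text
t: 17.0
ee_pos: [521.0, -72.0, 73.6]
orientation: [-1.209, 1.208, -1.209]
ft_force: [0.7, -0.5, -2.4]
width: 25.7
t 17.0 p [521.  -72.   73.6] q [-0.16  0.51  1.94 -0.    0.7  -0.16] F [ 0.7 -0.5 -2.4] w 25.7
jaw yaw 0.06 tilt [ 2.e-04 -1.e+00  8.e-04]
shift cm [0.1, 0.46, -0.1] turn [-0.001, 0.001, 0.0] rows>= 0.09540474873312395 0.008868797183343819
```

```bash
python3 -m jog '[[0,[0.1,0.2,-0.1],[0,0,0]],[0,[0.1,0.4,-0.1],[0,0,0]],[0,[0.1,0.4,-0.1],[0,0,0]]]'; python3 -m jog '[[0,[0,0.05,0],[0,0,0]],[0,[0,0.05,0],[0,0,0]]]'
```

```text
t: 17.3
ee_pos: [519.3, -73.5, 69.0]
orientation: [-1.209, 1.209, -1.209]
ft_force: [-0.9, -0.2, -2.6]
width: 26.2
t: 17.5
ee_pos: [519.3, -73.6, 68.4]
orientation: [-1.209, 1.209, -1.209]
ft_force: [0.1, -0.1, -3.5]
width: 25.8
```

```bash
python3 -m jog '[[0,[0,0.05,0],[0,0,0]],[0,[0,0.05,0],[0,0,0]]]'; python3 -m jog '[[0,[0,0.04,0],[0,0,0]],[0,[0,0.04,0],[0,0,0]]]'
```

```text
t: 17.7
ee_pos: [519.3, -73.6, 67.8]
orientation: [-1.209, 1.209, -1.209]
ft_force: [0.9, -0.5, -2.7]
width: 25.9
t: 17.9
ee_pos: [519.8, -73.6, 67.7]
orientation: [-1.209, 1.208, -1.21]
ft_force: [-0.3, 0.3, 2.0]
width: 25.6
```

Contact. A touch more, then roll.

```bash
python3 -m jog '[[0,[0,0.03,0],[0,0,0]],[0,[0,0.03,0],[0,0,0]]]'
```

```text
t: 18.1
ee_pos: [520.1, -73.6, 67.7]
orientation: [-1.208, 1.208, -1.21]
ft_force: [0.4, 1.2, 4.6]
width: 25.9
```

```bash
python3 -m jog '[[0,[0,0,0.2],[0,0,0]],[0,[0,0,0.3],[0,0,0]],[0,[0,0,0.3],[0,0,0]]]'
```

```text
t: 18.4
ee_pos: [523.2, -73.6, 67.7]
orientation: [-1.208, 1.208, -1.21]
ft_force: [-0.1, 0.5, 6.4]
width: 25.6
```

```bash
python3 -m jog '[[0,[0,0,0.2],[0,0,0]],[0,[0,0,0.4],[0,0,0]],[0,[0,0,0.6],[0,0,0]],[0,[0,0,0.6],[0,0,0]]]'
```

```text
t: 18.8
ee_pos: [529.3, -73.6, 67.7]
orientation: [-1.208, 1.208, -1.21]
ft_force: [0.6, 1.7, 6.3]
width: 25.5
```

```bash
python3 -m jog '[[0,[0,0,0.2],[0,0,0]],[0,[0,0,0.4],[0,0,0]],[0,[0,0,0.6],[0,0,0]],[0,[0,0,0.6],[0,0,0]]]'
```

```text
t: 19.2
ee_pos: [535.3, -73.6, 67.7]
orientation: [-1.208, 1.208, -1.21]
ft_force: [0.7, 0.8, 6.3]
width: 25.8
```

```bash
python3 -m jog '[[0,[0,0,0.2],[0,0,0]],[0,[0,0,0.4],[0,0,0]],[0,[0,0,0.6],[0,0,0]],[0,[0,0,0.6],[0,0,0]]]'
```

```text
t: 19.6
ee_pos: [541.3, -73.6, 67.8]
orientation: [-1.208, 1.208, -1.21]
ft_force: [1.1, 0.6, 5.8]
width: 25.5
```

Level and steady, so the right bar is straight. I'll use slightly longer calls for the rest.

```bash
python3 -m jog '[[0,[0,0,0.3],[0,0,0]],[0,[0,0,0.6],[0,0,0]],[0,[0,0,0.9],[0,0,0]],[0,[0,0,1.2],[0,0,0]],[0,[0,0,1.2],[0,0,0]]]'
```

```text
t: 20.1
ee_pos: [553.4, -73.6, 67.8]
orientation: [-1.208, 1.208, -1.21]
ft_force: [0.4, 0.9, 7.4]
width: 26.3
```

```bash
python3 -m jog '[[0,[0,0,0.3],[0,0,0]],[0,[0,0,0.6],[0,0,0]],[0,[0,0,0.9],[0,0,0]],[0,[0,0,1.2],[0,0,0]],[0,[0,0,1.2],[0,0,0]]]'
```

```text
t: 20.6
ee_pos: [565.3, -73.7, 67.8]
orientation: [-1.208, 1.208, -1.21]
ft_force: [0.7, 0.8, 6.3]
width: 26.0
```

```bash
python3 -m jog '[[0,[0,0,0.3],[0,0,0]],[0,[0,0,0.6],[0,0,0]],[0,[0,0,0.9],[0,0,0]],[0,[0,0,1.2],[0,0,0]],[0,[0,0,1.2],[0,0,0]]]'
```

```text
t: 21.1
ee_pos: [577.3, -73.7, 67.8]
orientation: [-1.208, 1.208, -1.21]
ft_force: [0.2, 0.0, 6.6]
width: 26.0
```

```bash
python3 -m jog '[[0,[0,0,0.3],[0,0,0]],[0,[0,0,0.6],[0,0,0]],[0,[0,0,0.9],[0,0,0]],[0,[0,0,1.2],[0,0,0]],[0,[0,0,1.2],[0,0,0]]]'
```

```text
t: 21.6
ee_pos: [589.3, -73.7, 67.8]
orientation: [-1.208, 1.208, -1.21]
ft_force: [0.9, 0.3, 7.0]
width: 25.7
```

```bash
python3 -m jog '[[0,[0,0,0.3],[0,0,0]],[0,[0,0,0.6],[0,0,0]],[0,[0,0,0.9],[0,0,0]],[0,[0,0,1.0],[0,0,0]],[0,[0,0,1.0],[0,0,0]]]'
```

```text
t: 22.1
ee_pos: [599.1, -73.7, 67.8]
orientation: [-1.209, 1.208, -1.21]
ft_force: [0.8, -0.4, 6.2]
width: 26.0
```

```bash
python3 -m jog '[[0,[0,0,0.3],[0,0,0]],[0,[0,0,0.5],[0,0,0]],[0,[0,0,0.7],[0,0,0]],[0,[0,0,0.8],[0,0,0]],[0,[0,0,0.8],[0,0,0]],[0,[0,0,0.8],[0,0,0]],[0,[0,0,0.8],[0,0,0]]]'
```

```text
t: 22.8
ee_pos: [606.9, -73.7, 67.8]
orientation: [-1.209, 1.208, -1.21]
ft_force: [0.3, 0.4, 6.4]
width: 25.9
```

```bash
python3 -m jog '[[0,[0,-0.04,0],[0,0,0]],[0,[0,-0.08,0],[0,0,0]],[0,[0,-0.12,0],[0,0,0]],[0,[0,-0.2,0],[0,0,0]],[0,[0,-0.4,0],[0,0,0]],[0,[0,-1.5,0],[0,0,0]],[0,[0,-5,0],[0,0,0]],[0,[0,-5.2,0],[0,0,0]]]'; python3 plan.py 524.4 347.7 110 -9.5
python3 - <<'E'
from workcell import ctrl
import cv2,pickle
from h import *
for n in ("side",):
    im=ctrl.get_image(n); pickle.dump(im,open(f"im4_{n}.pkl","wb"))
    W=cloud(im);z=W[...,2];x=W[...,0];y=W[...,1];hsv=cv2.cvtColor(im["color"],cv2.COLOR_RGB2HSV)
    comps((abs(x-567)<110)&(abs(y)<155)&(hsv[...,1]<70)&(z>41)&(z<53),W)
E
```

```text
t: 23.6
ee_pos: [609.1, -73.8, 123.3]
orientation: [-1.205, 1.204, -1.213]
ft_force: [-0.4, -0.8, -2.4]
width: 26.1
t 23.6 p [609.1 -73.8 123.3] q [-0.14  0.53  1.72 -0.    0.88 -0.14] F [-0.4 -0.8 -2.4] w 26.1
jaw yaw -0.0 tilt [ 0.001  -1.      0.0068]
shift cm [-42.15, 1.23, -8.48] turn [-0.007, 0.166, 0.0] rows>= 8.603204602581192 1.1061709696396647
px [243. 165.] n 225 rect [582.8 -71.8] [ 23.  134.3] 0.0 mean [581.5 -67.5  46.5] z pct [41.8 46.7 50.5]
px [224. 202.] n 291 rect [575.6  86.1] [ 24.6 132.3] 5.3 mean [574.2  91.1  46.6] z pct [42.2 46.9 50.4]
```

```bash
python3 -m jog '[[0,[-42.1,0,-8.5],[0,0.166,0]],[0,[-42.1,0,-8.5],[0,0.166,0]],[0,[-42.1,0,-8.5],[0,0.166,0]],[0,[-42.1,0,-8.5],[0,0.166,0]],[0,[-42.1,0,-8.5],[0,0.166,0]],[0,[-42.1,0,-8.5],[0,0.166,0]],[0,[-42.1,0,-8.5],[0,0.166,0]],[0,[-42.1,0,-8.5],[0,0.166,0]]]'; python3 -m jog '[[0,[0,0,0],[0,0,0]]]'; python3 plan.py 524.4 347.7 110 -9.5
```

```text
t: 24.45
ee_pos: [526.2, 318.2, 118.1]
orientation: [-1.128, 1.331, -1.331]
ft_force: [0.8, 0.4, -3.0]
width: 26.1
t: 24.55
ee_pos: [525.9, 322.0, 118.4]
orientation: [-1.128, 1.327, -1.325]
ft_force: [0.6, -0.7, -2.5]
width: 25.8
t 24.55 p [525.9 322.  118.4] q [0.53 0.54 1.72 0.   0.88 0.69] F [ 0.6 -0.7 -2.5] w 25.8
jaw yaw -9.2 tilt [-0.0015 -1.     -0.    ]
shift cm [-2.51, 0.84, -0.55] turn [0.0, 0.005, -0.001] rows>= 0.54065856695509 0.03643370012298796
```

```bash
python3 -m jog '[[0,[-2.5,0.8,-0.5],[0,0.005,0]],[0,[-2.5,4,-0.5],[0,0.005,0]],[0,[-2.5,8,-0.5],[0,0.005,0]],[0,[-2.5,9.4,-0.5],[0,0.005,0]],[0,[-2.5,9.4,-0.5],[0,0.005,0]],[0,[-2.5,9.4,-0.5],[0,0.005,0]]]'; python3 plan.py 524.4 347.7 17 -9.5
```

```text
t: 25.15
ee_pos: [527.2, 341.9, 25.6]
orientation: [-1.123, 1.334, -1.335]
ft_force: [-0.8, 1.0, -1.7]
width: 25.8
t 25.15 p [527.2 341.9  25.6] q [ 0.56  0.69  1.71 -0.    0.74  0.73] F [-0.8  1.  -1.7] w 25.8
jaw yaw -9.83 tilt [-1.e-04 -1.e+00  3.e-04]
shift cm [-0.52, 0.86, -0.38] turn [-0.0, -0.006, -0.0] rows>= 0.2147319691290568 0.038000701898538776
```

```bash
python3 -m jog '[[0,[-0.5,0.5,-0.4],[0,0,0]],[0,[-0.5,0.7,-0.4],[0,0,0]],[0,[-0.5,0.7,-0.4],[0,0,0]]]'; python3 -m jog '[[0,[0,0.1,0],[0,0,0]],[0,[0,0.1,0],[0,0,0]]]'; python3 -m jog '[[0,[0,0.1,0],[0,0,0]],[0,[0,0.1,0],[0,0,0]]]'
```

```text
t: 25.45
ee_pos: [523.8, 348.1, 18.8]
orientation: [-1.123, 1.333, -1.334]
ft_force: [-0.2, -0.1, -3.3]
width: 25.8
t: 25.65
ee_pos: [523.8, 347.7, 17.3]
orientation: [-1.123, 1.334, -1.334]
ft_force: [-0.0, 0.0, -2.9]
width: 26.0
t: 25.85
ee_pos: [523.8, 347.7, 17.2]
orientation: [-1.123, 1.334, -1.334]
ft_force: [-2.9, -1.4, 6.8]
width: 25.7
```

```bash
python3 -m jog '[[0.6,[0,-0.05,0],[0,0,0]],[0.6,[0,-0.05,0],[0,0,0]],[0.6,[0,-0.05,0],[0,0,0]],[0.6,[0,-0.05,0],[0,0,0]],[0.6,[0,-0.05,0],[0,0,0]],[0.6,[0,-0.05,0],[0,0,0]]]'; python3 -m jog '[[0.6,[0,-2,0],[0,0,0]],[0.6,[0,-5,0],[0,0,0]],[0.6,[0,-10,0],[0,0,0]],[0.6,[0,-12,0],[0,0,0]],[0.6,[0,-12,0],[0,0,0]]]'; python3 plan.py 575 88 110 5.5
python3 - <<'E'
from workcell import ctrl
import cv2,pickle
from h import *
for n in ("scene","side"):
    im=ctrl.get_image(n); pickle.dump(im,open(f"im5_{n}.pkl","wb"))
    W=cloud(im);z=W[...,2];x=W[...,0];y=W[...,1];hsv=cv2.cvtColor(im["color"],cv2.COLOR_RGB2HSV)
    comps((abs(x-567)<110)&(abs(y)<155)&(hsv[...,1]<70)&(z>41)&(z<53),W)
    comps((abs(x-524)<70)&(abs(y-350)<80)&(hsv[...,1]<70)&(z>3)&(z<20),W)
    cv2.imwrite(f"pics/5_{n}.png",im["color"][:,:,::-1])
E
```

```text
t: 26.45
ee_pos: [523.6, 347.6, 16.4]
orientation: [-1.124, 1.334, -1.334]
ft_force: [0.2, 0.2, -1.0]
width: 52.9
t: 26.95
ee_pos: [525.7, 349.0, 140.4]
orientation: [-1.116, 1.332, -1.333]
ft_force: [1.0, -0.5, -0.4]
width: 52.7
t 26.95 p [525.7 349.  140.4] q [ 0.57  0.53  1.68 -0.    0.93  0.74] F [ 1.  -0.5 -0.4] w 52.7
jaw yaw -9.8 tilt [-0.0045 -1.      0.0051]
shift cm [24.9, 2.98, 9.28] turn [-0.006, -0.267, -0.004] rows>= 5.347874896895507 1.7805120333279054
px [208. 208.] n 273 rect [584.4 -74.1] [128.9  24.3] 89.9 mean [586.3 -71.8  46.8] z pct [42.  47.3 50.5]
px [251. 235.] n 332 rect [577.2  84.8] [ 25.7 131.5] 5.4 mean [579.5  87.5  47.2] z pct [42.1 47.7 50.9]
px [343. 290.] n 793 rect [524.6 348.3] [120.9  83. ] 80.5 mean [543.  354.6   9.1] z pct [ 5.9  9.  13.2]
px [243. 165.] n 227 rect [582.9 -72.3] [ 23.3 131.7] 0.2 mean [581.4 -67.7  46.4] z pct [42.4 46.3 50.4]
px [225. 200.] n 258 rect [575.9  82.8] [ 23.5 126.1] 4.6 mean [575.1  82.8  46.6] z pct [41.9 46.8 50.5]
px [201. 299.] n 966 rect [525.4 350.1] [123.2  82.8] 80.0 mean [516.2 363.5   8.6] z pct [ 5.   8.4 13.5]
```

View pics/5_scene.png

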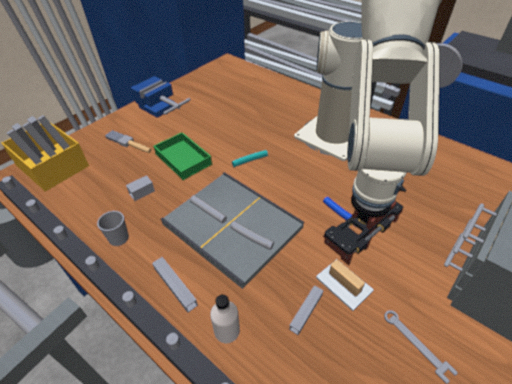

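```bash
python3 -m jog '[[0.6,[25.1,3,9.4],[0,-0.262,0]],[0.6,[25.1,3,9.4],[0,-0.262,0]],[0.6,[25.1,3,9.4],[0,-0.262,0]],[0.6,[25.1,3,9.4],[0,-0.262,0]],[0.6,[25.1,3,9.4],[0,-0.262,0]],[0.6,[25.1,3,9.4],[0,-0.262,0]],[0.6,[25.1,3,9.4],[0,-0.262,0]],[0.6,[25.1,3,9.4],[0,-0.262,0]]]'; python3 plan.py 576.7 85.5 60 5.2
```

```text
t: 27.85
ee_pos: [572.5, 84.2, 105.1]
orientation: [-1.252, 1.145, -1.142]
ft_force: [-0.3, 0.7, -0.2]
width: 52.3
t 27.85 p [572.5  84.2 105.1] q [0.13 0.52 1.81 0.   0.82 0.04] F [-0.3  0.7 -0.2] w 52.3
jaw yaw 5.14 tilt [-0.     -1.     -0.0028]
shift cm [-0.1, 4.51, 0.44] turn [0.003, -0.001, -0.0] rows>= 0.9066848447305228 0.019869320617040852
```

```bash
python3 -m jog '[[0.6,[-0.1,2,0.4],[0,0,0]],[0.6,[-0.1,4.5,0.4],[0,0,0]],[0.6,[-0.1,4.5,0.4],[0,0,0]],[0.6,[-0.1,4.5,0.4],[0,0,0]]]'; python3 plan.py 576.7 85.5 31 5.2
python3 - <<'E'
from workcell import ctrl
import cv2,pickle
from h import *
im=ctrl.get_image("wrist"); pickle.dump(im,open(f"im6_wrist.pkl","wb")); cv2.imwrite("pics/6_wrist.png",im["color"][:,:,::-1])
W=cloud(im);z=W[...,2];comps((z>40)&(z<53),W)
E
```

```text
t: 28.25
ee_pos: [576.6, 86.9, 61.2]
orientation: [-1.253, 1.142, -1.14]
ft_force: [0.3, 0.1, -0.1]
width: 52.6
t 28.25 p [576.6  86.9  61.2] q [ 0.13  0.59  1.81 -0.    0.74  0.04] F [ 0.3  0.1 -0.1] w 52.6
jaw yaw 5.31 tilt [ 1.0e-04 -1.0e+00 -1.9e-03]
shift cm [0.14, 3.02, -0.0] turn [0.002, 0.002, 0.0] rows>= 0.6042632784094313 0.017765338603172767
px [255. 197.] n 4720 rect [574.5 100.6] [25.2 99.5] 6.4 mean [574.1 105.4  48.1] z pct [43.  48.9 50.9]
px [253. 304.] n 374 rect [579.3  25.8] [22.8 12.9] 4.4 mean [579.8  25.7  48.3] z pct [44.3 49.  50.6]
```

View pics/6_wrist.png

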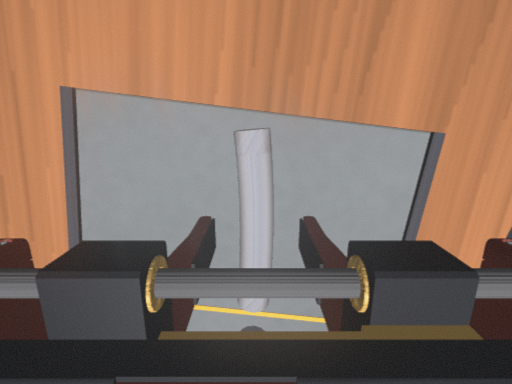

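```bash
python3 -m jog '[[0.6,[0.1,1.5,0],[0,0,0]],[0.6,[0.1,2.9,0],[0,0,0]],[0.6,[0.1,2.9,0],[0,0,0]],[0,[0.1,2.9,0],[0,0,0]],[0,[0.1,2.9,0],[0,0,0]],[0,[0.1,2.9,0],[0,0,0]],[0,[0.1,2.9,0],[0,0,0]],[0,[0.1,2.9,0],[0,0,0]]]'; python3 -m jog '[[0,[0,0,0],[0,0,0]],[0,[0,0,0],[0,0,0]],[0,[0,0,0],[0,0,0]]]'
```

```text
t: 29.1
ee_pos: [577.6, 84.7, 32.9]
orientation: [-1.251, 1.142, -1.142]
ft_force: [-0.7, -0.5, 1.0]
width: 23.2
t: 29.4
ee_pos: [577.6, 84.7, 32.8]
orientation: [-1.251, 1.142, -1.142]
ft_force: [-1.3, -1.3, 3.9]
width: 23.1
```

```bash
python3 -m jog '[[0,[0,-0.5,0],[0,0,0]],[0,[0,-3,0],[0,0,0]],[0,[0,-7,0],[0,0,0]],[0,[0,-10,0],[0,0,0]],[0,[0,-10,0],[0,0,0]],[0,[0,-10,0],[0,0,0]]]'; python3 plan.py 454 -332 120 -8.8
```

```text
t: 30.0
ee_pos: [577.3, 84.7, 132.4]
orientation: [-1.251, 1.142, -1.142]
ft_force: [-0.1, 0.8, -4.5]
width: 23.1
t 30.0 p [577.3  84.7 132.4] q [ 0.13  0.48  1.78 -0.    0.88  0.03] F [-0.1  0.8 -4.5] w 23.1
jaw yaw 5.22 tilt [ 1.e-04 -1.e+00  3.e-04]
shift cm [40.38, 1.24, -16.07] turn [-0.0, 0.245, 0.0] rows>= 8.695108602985668 1.631176883314646
```

```bash
python3 -m jog '[[0,[40.4,0.5,-16.1],[0,0.245,0]],[0,[40.4,0.5,-16.1],[0,0.245,0]],[0,[40.4,0.5,-16.1],[0,0.245,0]],[0,[40.4,0.5,-16.1],[0,0.245,0]],[0,[40.4,0.5,-16.1],[0,0.245,0]],[0,[40.4,0.5,-16.1],[0,0.245,0]],[0,[40.4,0.5,-16.1],[0,0.245,0]],[0,[40.4,0.5,-16.1],[0,0.245,0]]]';  python3 -m jog '[[0,[0,0,0],[0,0,0]],[0,[0,0,0],[0,0,0]]]';python3 plan.py 454 -332 60 -8.8
```

```text
t: 30.8
ee_pos: [461.6, -299.7, 125.7]
orientation: [-1.133, 1.325, -1.319]
ft_force: [0.9, 0.2, -3.9]
width: 22.9
t: 31.0
ee_pos: [462.1, -298.9, 125.9]
orientation: [-1.132, 1.327, -1.321]
ft_force: [0.1, -0.3, -2.9]
width: 23.2
t 31.0 p [ 462.1 -298.9  125.9] q [-0.6   0.45  1.86  0.    0.84 -0.44] F [ 0.1 -0.3 -2.9] w 23.2
jaw yaw -9.0 tilt [-0.0018 -1.     -0.0034]
shift cm [3.4, 6.59, -0.26] turn [0.003, -0.004, -0.002] rows>= 1.483465670131086 0.03460489952678637
```

```bash
python3 -m jog '[[0,[3.4,2,-0.3],[0,0,0]],[0,[3.4,4,-0.3],[0,0,0]],[0,[3.4,4,-0.3],[0,0,0]],[0,[3.4,4,-0.3],[0,0,0]]]';python3 plan.py 454 -332 18 -8.8
python3 - <<'E'
from workcell import ctrl
import cv2,pickle
im=ctrl.get_image("wrist"); cv2.imwrite("pics/7_wrist.png",im["color"][:,:,::-1])
E
```

```text
t: 31.4
ee_pos: [455.3, -329.9, 87.1]
orientation: [-1.134, 1.323, -1.318]
ft_force: [-0.7, 0.0, -3.6]
width: 23.0
t 31.4 p [ 455.3 -329.9   87.1] q [-0.65  0.53  1.85  0.    0.77 -0.5 ] F [-0.7  0.  -3.6] w 23.0
jaw yaw -8.74 tilt [-0.0016 -1.     -0.0026]
shift cm [0.23, 6.91, -0.08] turn [0.003, 0.001, -0.002] rows>= 1.383184913287681 0.02148356942012052
```

View pics/7_wrist.png

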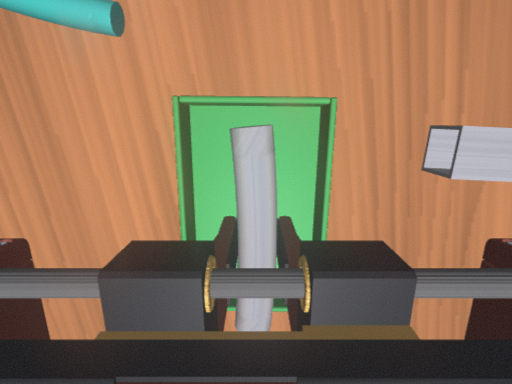

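```bash
python3 -m jog '[[0,[0.2,3,-0.1],[0,0,0]],[0,[0.2,5.5,-0.1],[0,0,0]],[0,[0.2,6.8,-0.1],[0,0,0]],[0,[0.2,7.1,-0.1],[0,0,0]],[0,[0.2,7.1,-0.1],[0,0,0]],[0,[0.2,7.1,-0.1],[0,0,0]]]';python3 plan.py 454 -332 12.5 -8.8
```

```text
t: 32.05
ee_pos: [455.2, -334.1, 18.2]
orientation: [-1.132, 1.32, -1.323]
ft_force: [-0.1, 0.1, -3.3]
width: 23.1
t 32.05 p [ 455.2 -334.1   18.2] q [-0.65  0.64  1.86 -0.    0.64 -0.5 ] F [-0.1  0.1 -3.3] w 23.1
jaw yaw -8.81 tilt [ 0.001  -1.      0.0017]
shift cm [-0.19, 0.57, -0.15] turn [-0.002, -0.0, 0.001] rows>= 0.12356196886176085 0.013024660683527612
```

```bash
python3 -m jog '[[0,[0,0.4,0],[0,0,0]],[0,[0,0.5,0],[0,0,0]],[0,[0,0.5,0],[0,0,0]]]'; python3 -m jog '[[0,[0,0.1,0],[0,0,0]],[0,[0,0.1,0],[0,0,0]]]'
```

```text
t: 32.35
ee_pos: [454.4, -333.8, 12.2]
orientation: [-1.132, 1.322, -1.322]
ft_force: [0.8, -0.2, -4.7]
width: 23.3
t: 32.55
ee_pos: [454.5, -333.9, 11.3]
orientation: [-1.132, 1.321, -1.322]
ft_force: [-1.7, 0.3, -1.7]
width: 23.4
```

Just touching; release and withdraw.

```bash
python3 -m jog '[[0.45,[0,0,0],[0,0,0]],[0.45,[0,0,0],[0,0,0]],[0.45,[0,0,0],[0,0,0]],[0.45,[0,0,0],[0,0,0]],[0.45,[0,-3,0],[0,0,0]],[0.45,[0,-8,0],[0,0,0]],[0.45,[0,-13,0],[0,0,0]],[0.45,[0,-18,0],[0,0,0]]]'; python3 -m jog '[[0.45,[0,-4,-10],[0,0,0]],[0.45,[0,-4,-10],[0,0,0]],[0.45,[0,-4,-10],[0,0,0]],[0.45,[0,-4,-10],[0,0,0]]]'
python3 - <<'E'
from workcell import ctrl
import cv2,pickle
from h import *
for n in ("scene","side"):
    im=ctrl.get_image(n); pickle.dump(im,open(f"im8_{n}.pkl","wb"))
    W=cloud(im);z=W[...,2];x=W[...,0];y=W[...,1];hsv=cv2.cvtColor(im["color"],cv2.COLOR_RGB2HSV);g=hsv[...,1]<70
    print("plate");comps((abs(x-567)<110)&(abs(y)<155)&g&(z>41)&(z<53),W)
    print("tray");comps((abs(x-454)<90)&(abs(y+332)<110)&g&(z>8)&(z<40),W)
    print("tubes");comps((abs(x-646)<90)&(abs(abs(y)-315)<60)&g&(z>20)&(z<41),W)
    print("board");comps((abs(x-524)<60)&(abs(y-350)<80)&g&(z>3)&(z<20),W)
    cv2.imwrite(f"pics/8_{n}.png",im["color"][:,:,::-1])
print(ctrl.get_obs()["t"],ctrl.get_obs()["ee_pos"],ctrl.get_obs()["width"])
E
```

```text
t: 33.35
ee_pos: [454.0, -333.4, 192.8]
orientation: [-1.133, 1.322, -1.321]
ft_force: [0.6, -1.1, -0.0]
width: 39.5
t: 33.75
ee_pos: [354.9, -318.6, 232.0]
orientation: [-1.131, 1.321, -1.325]
ft_force: [1.6, -0.8, 0.2]
width: 39.6
plate
px [208. 208.] n 275 rect [584.1 -74.8] [130.7  23.7] 90.0 mean [586.4 -71.3  46.8] z pct [41.7 47.3 50.9]
tray
px [182. 155.] n 190 rect [ 452.  -343.2] [154.6  29.7] 78.0 mean [ 457.8 -331.7   23.7] z pct [16.4 24.9 28.3]
tubes
px [140. 186.] n 296 rect [ 647.3 -313.8] [44.8 70.5] 79.9 mean [ 649.4 -308.9   35.1] z pct [22.4 37.4 40.3]
px [306. 308.] n 530 rect [645.9 315. ] [121.5  25.6] 5.8 mean [648.8 315.5  24. ] z pct [21.6 24.1 26.3]
board
px [343. 290.] n 789 rect [525.6 347.8] [120.3  80.3] 80.7 mean [543.1 355.1   9.1] z pct [ 5.7  9.  12.9]
plate
px [243. 165.] n 221 rect [583.2 -73. ] [134.   23.3] 90.0 mean [581.5 -68.   46.6] z pct [42.  46.8 50.8]
tray
px [311. 130.] n 180 rect [ 451.6 -341.3] [162.1  26.1] 83.1 mean [ 451.5 -331.7   23.6] z pct [16.5 24.5 28.8]
tubes
px [251. 120.] n 235 rect [ 646.  -310.9] [48.  74.2] 79.2 mean [ 645.4 -307.1   33.9] z pct [22.2 35.9 40. ]
px [159. 264.] n 456 rect [645.9 316. ] [121.9  29.9] 5.3 mean [644.5 317.1  23.2] z pct [20.7 23.2 25.8]
board
px [201. 299.] n 963 rect [524.8 349.6] [123.2  81.8] 79.8 mean [516.2 363.8   8.5] z pct [ 5.2  8.2 13. ]
33.85 [ 356.29974215 -318.78790174  231.03625786] 39.601320982563045
```

View pics/8_side.png

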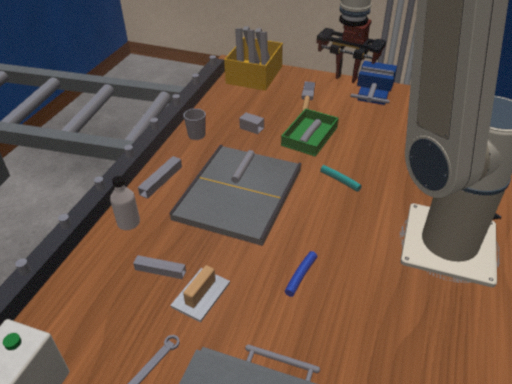

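View pics/8_scene.png

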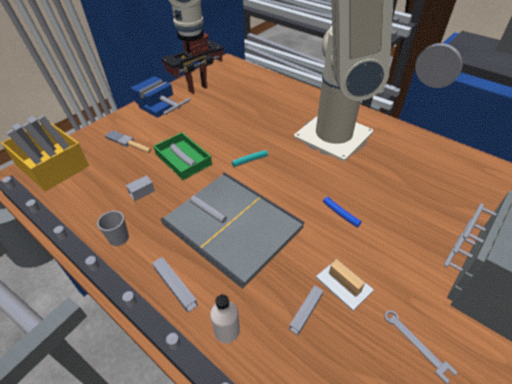

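The bent bar is in the tray (scene 182,155; side 311,130). The straight bar is on the plate (208,208), the board is flat on the bench (343,283), and the tubes have not moved. The arm is clear of everything.

```bash
python3 -m jog '[[0.45,[0,0,0],[0,0,0]],[0.45,[0,0,0],[0,0,0]],[0.45,[0,0,0],[0,0,0]]]'; python3 -c "
from workcell import ctrl
print(ctrl.close_job())"
```

```text
t: 34.15
ee_pos: [356.0, -318.3, 230.4]
orientation: [-1.133, 1.322, -1.32]
ft_force: [-0.1, -0.9, -0.1]
width: 39.4
the job is handed in; nothing more can be done
None
```

The job is done and handed in at 34 s of the 72 s allowed. The left bar was the bent one; it is now in the green scrap tray.

- **Left bar:** I rolled it under the board with readings of about 8–12 N on it and a short peak near 17 N at the start. The bar moved about 41 mm (half a turn is 38 mm). The board rose about 2.7 mm, peaked near a quarter turn and came back level at a half turn.
- **Right bar:** I rolled it at about 8–11 N and it moved about 43 mm. The board's height stayed within 0.1 mm, so this one is straight and I left it on the plate.
- **Board:** it is set down flat on the bench at its original place.

The last pictures from both fixed cameras showed the bent bar inside the tray, the straight bar on the plate, and both tubes where they started to within about 1 mm. The gripper was empty and clear of everything.

None of the checks failed or disagreed. The measured lift came out slightly under the stated 3 mm, which I put down to force noise of about 1 N and the arm giving a little.

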